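# Sort perished slip-trailer bulbs by feel

### The arm

A 6-joint arm with a two-finger parallel gripper is mounted at the origin on the work surface. World frame = base frame: x ahead of the robot, y to its left, z up, the work surface at z = 0. Lengths are in mm, angles in rad, forces in N, time in s.
With the tool pointing down it reaches from about 250 to 725 mm from the base axis. Payload 4 kg.
Tool frame: the origin (TCP) lies between the finger pads; the fingertips stand ahead of it and the grasp point (between the pads) lies 11 mm behind it (manip.tip_extent is the z of the fingertips in the tool frame, in mm); z points along the fingers, y is the line along which they close (so a half turn about z gives the same grasp; the last joint's range is limited). The gripper opens to 85 mm and grips with 20 to 120 N. Pads are 22 mm wide; open, the fingers measure 114 mm over their backs; the gripper's body (76 mm by 85 mm) begins 54 mm behind the grasp point. The pads swing forward as they close: fully open they stand 13 mm farther back than shut.
Start: joints at [-1.331, 0.241, 0.005, 1.335, 0, 1.571], TCP at [118.752, -485.693, 210.106] pointing down, gripper open.
Joint ranges: [-2.72, 2.72], [-1.05, 1.87], [-1.09, 1.28], [-1.99, 2.15], [-1.42, 1.44], [-3.14, 3.14]. Speed limits (rad/s): [2.79, 2.79, 3.14, 3.14, 3.14, 3.14].

### API

Orientations are given as a unit quaternion [x, y, z, w].
In Python, from station import manip, camera, camera_model gives the robot as it stands. The module is installed in compiled form; this text tells all that it offers.
- The arm moves only by the tool arm_command, never from a script. Its argument "rows" is a list that holds one entry, the list of rows, each a list of 6 numbers: the shift along the tool's x, y, z in cm, then the turn, a rotation vector about the tool's x, y, z in rad. In form: [[[x, y, z, rx, ry, rz], ...]]. A call has 1 to 5 rows; each row shifts and turns the commanded pose from where the row before left it, along the tool's axes as they then stand; what a row does not reach is not made up. A row lasts 1/10 s, in which the tool goes at most 50 mm and 8.59 degrees, less where a joint would pass 70% of its speed; a pose out of reach is approached as far as the arm can. A call with a gripper value outside its range is refused whole. "claw" is the closure, from -1 (fully open) to 1 (shut), so that 0 is half open, set as the call begins (left out, the last holds). The fingers move at their own pace and stop on an object; the grip force is fixed at half the most. Time passes only in rows, so rows that do not move let the fingers close. It gives the time, the measured TCP pose, the force, the opening and the grip force at its end, in the units of the state.
- manip.read_state(): the state, without advancing time (a new reading comes with each control period).
- camera(name): name is "scene" or "side" or "wrist"; returns the picture (384x512x3 uint8, blue, green, red); there is no depth.
- camera_model(name): a dict with "intrinsics" (3x3 intrinsics, pixels), "R" (3x3) and "t" (3): a world point X has camera coordinates R X + t. Camera axes: x right, y down, z forward; pixel columns grow to the right and rows downward; lengths in mm; the calibration is good to about 2 mm. A picture is of the moment at which its call begins: read the wrist's pose just before it. camera_model takes no time and is no camera call; for the wrist camera it gives the pose at the moment of the call.
- manip.finish_job(): hands the job in; it is judged then, once.
The state is a dict: "time": time; "joint_positions": joint angles; "qvel": joint speeds; "effort": joint torques, N m; "position": TCP position; "orientation": TCP orientation; "force": force on the tool from outside, world axes, zero at the start; "moment": the same for the moment, N m; "grip_width": finger opening in mm; "grasp_force": force on a finger pad.
Only numpy, scipy, OpenCV 4.12 (cv2) and the standard library are available. Lean on these libraries where they do the work, as an engineer would, in place of code of your own. Each camera call takes 0.05 s, during which the arm holds its last target. There are 200 camera calls.

### The job

Some of the red squeeze bulbs on the board may have gone hard with age: squeeze each one to find out, lower those that are still soft into the yellow box and the hard ones into the black tray, each lying flat on the bottom and not dropped in. When all three are sorted, close the lid of the yellow box fully. Leave everything else where it is.

Things in the scene. Friction and masses are not known exactly. Their poses are not given: they have to be found in the camera images.
- place_1 (a point): Point on the board's top where one of three red rubber squeeze bulbs starts: middle of its underside, 115 mm to the board's -y side of place_2 and 35 mm nearer the robot than the board's middle. Axes as the board's, and the bulb is aligned with them to 0.06 rad and 2 mm. The point stays on the board when the bulb is taken away.
- place_2 (a point): The same for the middle bulb. All three look alike: red body 62 mm long (along x), 46 wide (y), 44 tall, white nozzle with its tip at x = +60 mm. Squeeze across y: flat ribbed sides at y = +-23 mm, 4 to 41 mm above its underside. 60 to 130 g; neither place, looks nor weight tell soft from hard.
- place_3 (a point): The same for the third bulb, 115 mm to the board's +y side of place_2. Firmness: pinched across y with 9 N or more, a soft bulb narrows from 46 to about 32 mm, then stops (about 5 mm narrower at 4 N) and springs back when let go; a hard bulb stays 45 to 46 mm wide.
- board: Wooden board 220 x 330 x 12 mm, fixed on the table, on which the three bulbs start side by side, about 115 mm apart. Origin: centre of its underside; x along the 220 mm side (away from the robot), y along the 330 mm side, z up. Top 12 mm up.
- keep_box: Yellow plastic box, fixed, 150 mm (its x) x 240 mm (its y) x 60 mm tall, walls and floor 5 mm thick. Origin: centre of its underside; z up; +x points to the hinged side, which is turned away from the board, -x to the open front. Room for two bulbs side by side along y, each lying along x, with the fingers closing along y.
- lid (a joint): White lid of the yellow box: 0 = closed on the rim, grows as it opens, pi/2 = standing upright, 2.0 = stop, leaning back away from the box. It starts open, a little past upright. The hinge is stiff: the lid stays where it is left and takes about 0.5 to 2 N at its free edge to move, all the way down to closed.
- lid_hinge (a point): Point on the lid's hinge axis, middle of the box's hinged side, at rim height (60 mm). It turns with the lid: y along the hinge; the closed lid reaches from here along -x. The lid is 152 x 242 mm, 6 mm thick; its outer face (the top when closed) is 6 mm off this point along the lid's own +z.
- lid_edge (a point): Middle of the lid's free edge, on its outer face, 150 mm from the hinge; same axes as lid_hinge. A thumb tab 50 mm wide reaches 13 mm further.
- waste_tray: Black plastic tray, fixed, 160 mm (x) x 180 mm (y) x 50 mm tall, walls and floor 5 mm thick, no lid. Origin: centre of its underside; z up. Starts empty.
- brush: Bystander, loose: paint brush about 170 mm long lying on the far part of the board. Leave alone.
- rib_tool: Bystander, loose: flat scraping tool with a wooden handle, about 180 mm, lying on the table nearer the robot. Leave alone.
- mug: Bystander, loose: white mug, 80 mm across, 85 mm tall, beyond the board. Leave alone.
- bowl: Bystander, loose: blue bowl, 120 mm across, 55 mm tall, beyond the board. Leave alone.
- glaze_jar: Bystander, loose: terracotta-coloured jar, 70 mm across, 100 mm tall, beyond the board. Leave alone.
- clay_roller: Bystander, loose: wooden roller, 44 mm across, 200 mm long, lying beyond the yellow box. Leave alone.
- test_cup: Bystander, loose: small terracotta cup, 60 mm across, 55 mm tall, nearer the robot than the board. Leave alone.

How it is judged:
By the outcome, as a careful person would: the job done as asked, in the order asked, and still so for the second after the job is handed in, with the robot touching nothing.
It also fails if it takes over 72 s, if anything falls off the work surface, if the arm or the gripper's body presses on something with over 40 N, if the wrist force passes 120 N, or if a joint passes its speed limit or range.

## Working session

There is one attempt and no reset: what is moved stays moved. The work goes in short steps, Python scripts to look and compute and a tool call to move; the robot and the scene stay as the last step left them, time stands still between calls to the robot, and variables do not carry over. Pictures are saved under pics/ and viewed, at most 10 in all, crops included, and the job is handed in when it is done.

Besides the shell and the picture viewer there is one more tool, called after ">>>" as name([rows], argument=value, ...), one row to a line, values as JSON. arm_command: Moves the arm, as the interface text tells. Its arguments: {"type":"object","properties":{"rows":{"type":"array"},"claw":{"type":"number"}},"required":["rows"]}

```bash
mkdir -p pics; python3 - <<'E'
from station import manip,camera,camera_model
import cv2
s=manip.read_state(); print(s, manip.tip_extent)
for n in("scene","side"):
    cv2.imwrite(f"pics/{n}0.png",cv2.resize(camera(n),(800,600),interpolation=cv2.INTER_CUBIC))
    print(camera_model(n))
E
```

```text
{'time': 0.0, 'joint_positions': array([-1.33101076e+00,  2.41438077e-01,  3.72849589e-03,  1.33521334e+00,
       -5.85652502e-06,  1.57077215e+00]), 'qvel': array([0.00079603, 0.00095937, 0.00130596, 0.00021547, 0.00117838,
       0.00074128]), 'effort': array([-2.71846882e-03, -3.72317147e+01,  2.52408814e+01,  1.69379910e-02,
       -1.23880709e-04,  7.19329023e-06]), 'position': array([ 118.58356155, -485.03329952,  209.20211389]), 'orientation': array([ 9.92819458e-01,  1.19617695e-01, -1.30070779e-04, -1.05531415e-03]), 'force': array([0.48693669, 0.07558396, 0.03186837]), 'moment': array([ 0.0341817 , -0.03464314, -0.03859216]), 'grasp_force': 0.0, 'grip_width': 85.44417143807796} 8.0
{'intrinsics': array([[354.4028238 ,   0.        , 258.25816474],
       [  0.        , 354.4028238 , 187.95105832],
       [  0.        ,   0.        ,   1.        ]]), 'R': array([[ 0.2426105 ,  0.96997583,  0.01694178],
       [ 0.74935003, -0.17627924, -0.63827906],
       [-0.61612878,  0.16754853, -0.76961862]]), 't': array([-101.6291198 , -390.70338449, 1310.37079328])}
{'intrinsics': array([[475.27307644,   0.        , 251.43144372],
       [  0.        , 475.27307644, 200.07162367],
       [  0.        ,   0.        ,   1.        ]]), 'R': array([[-0.97064851, -0.24030515,  0.00974189],
       [-0.15203381,  0.58170622, -0.7990642 ],
       [ 0.18635233, -0.77709157, -0.60116679]]), 't': array([ 517.23144353,  179.08094376, 1093.70368664])}
```

View pics/scene0.png

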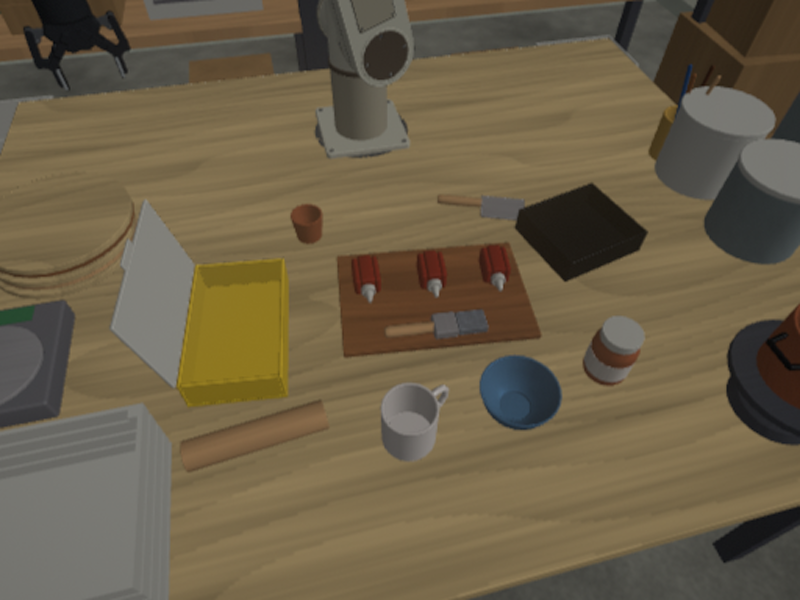

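View pics/side0.png

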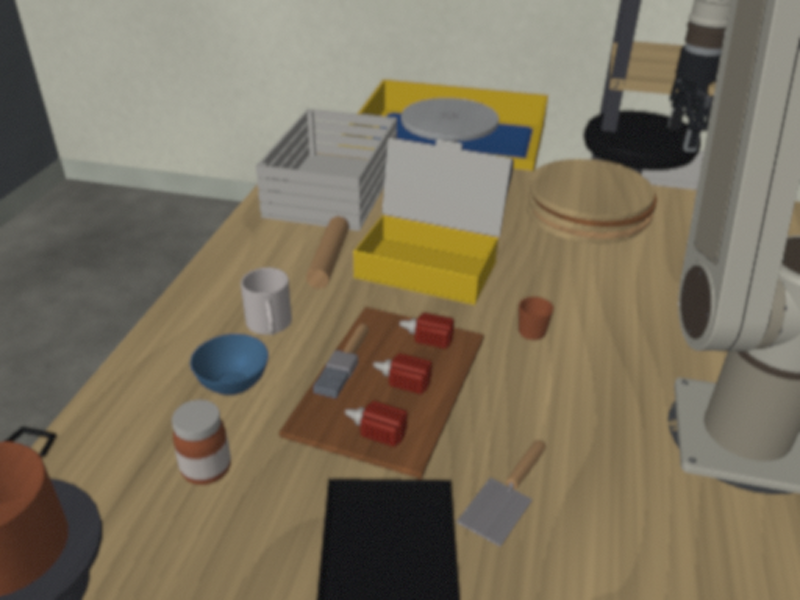

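The scene view (800x600) shows the board corners at about (337,256), (511,244), (540,336) and (345,354). The yellow box rim spans (197,264) to (288,392), with its lid open to the left. The tray rim is at (592,186), (646,232), (567,277) and (516,228). The bulbs sit at about (366,272), (432,268) and (495,264), with nozzles pointing down-image (+x).

```bash
cat > h.py <<'E'
import numpy as np,cv2
from scipy.optimize import least_squares
from station import manip,camera,camera_model
def proj(n,X,m=None):
    m=m or camera_model(n); c=np.atleast_2d(X)@m["R"].T+m["t"]; p=c@m["intrinsics"].T
    return p[:,:2]/p[:,2:]
def world(p,L): # pose x,y,yaw ; local pts
    L=np.atleast_2d(L).astype(float); c,s=np.cos(p[2]),np.sin(p[2])
    return np.c_[p[0]+c*L[:,0]-s*L[:,1],p[1]+s*L[:,0]+c*L[:,1],L[:,2]]
def rect(a,b,z): return np.array([[-a,-b,z],[a,-b,z],[a,b,z],[-a,b,z]])/1.
def fit(obs,p0): # obs: list of (cam, local, pix512)
    f=lambda p:np.concatenate([(proj(n,world(p,L))-q).ravel() for n,L,q in obs])
    r=least_squares(f,p0,loss='soft_l1',x_scale=[10,10,.1]); return r.x,np.abs(f(r.x)).max()
E
python3 - <<'E'
from h import *
k=512/800
B=rect(110,165,12)
b,e=fit([("scene",B,k*np.array([[337,256],[345,354],[540,336],[511,244]])[[0,1,2,3]]),("side",B,k*np.array([[484,335],[365,309],[281,434],[421,473]]))],[450,0,0]);print("board",b,e)
T=rect(80,90,50)
t,e=fit([("scene",T,k*np.array([[516,228],[567,277],[646,232],[592,186]]))],[350,250,.5]);print("tray",t,e)
K=rect(75,120,60)
# local -x=front (toward +y world); -y -> robot side
q=k*np.array([[287,261],[195,264],[181,390],[288,378]])
x,e=fit([("scene",K,q)],[400,-300,-1.57]);print("box",x,e)
def draw(im,n,p,R,s,col):
    u=proj(n,world(p,R))*s; cv2.polylines(im,[np.round(u).astype(int)],True,col,1)
for n,r in(("scene",(60,260,60,430)),("side",(70,384,150,410))):
    im=cv2.resize(camera(n),None,fx=3,fy=3,interpolation=cv2.INTER_CUBIC)
    draw(im,n,b,B,3,(255,255,0))
    for z,w in((50,(80,90)),(0,(80,90))): draw(im,n,t,rect(*w,z),3,(0,255,0))
    for z in(60,0): draw(im,n,x,rect(75,120,z),3,(255,0,0))
    for y in(-115,0,115):
        for z in (12,): draw(im,n,b,np.array([-35,y,z])+np.array([[-31,-23,0],[31,-23,0],[60,0,0],[31,23,0],[-31,23,0]]),3,(255,255,255))
    im=im[r[0]*3:r[1]*3,r[2]*3:r[3]*3]
    f=min(800/im.shape[1],600/im.shape[0]); cv2.imwrite(f"pics/{n}1.png",cv2.resize(im,None,fx=f,fy=f,interpolation=cv2.INTER_AREA)); print(n,f*3,r)
E
```

```text
board [ 5.33475175e+02  2.67006959e+01 -1.17397260e-01] 2.8892222031957147
tray [4.80389941e+02 3.21850866e+02 2.49223156e-01] 6.074280822951948
box [ 552.60807762 -302.46213815   -1.67446648] 1.7105907202003152
scene 2.1621621621621623 (60, 260, 60, 430)
side 1.910828025477707 (70, 384, 150, 410)
```

View pics/scene1.png

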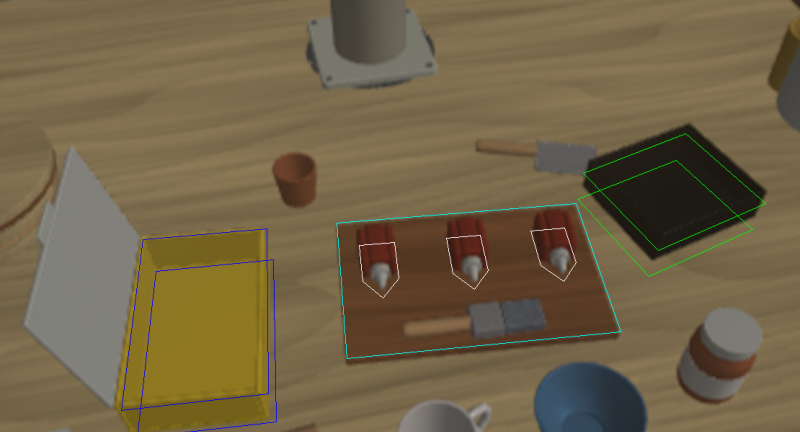

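View pics/side1.png

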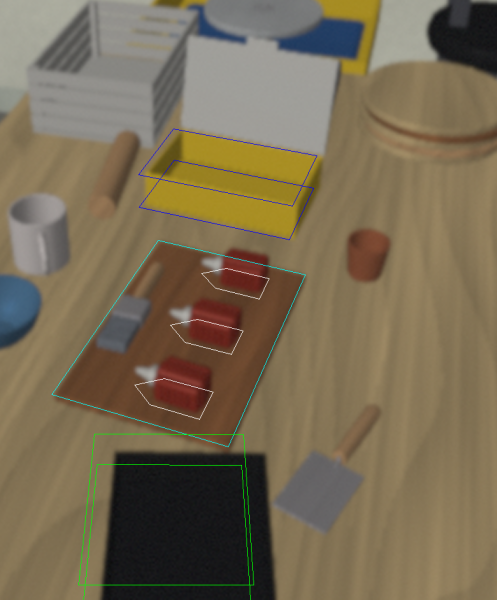

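The board fit agrees in both views. The tray and box need a closer look, because their rim and base are easy to confuse.

```bash
python3 - <<'E'
from h import *
a=camera("scene");b=camera("side")
g=lambda im,x,y,w,h:cv2.resize(im[y:y+h,x:x+w],(400,300),interpolation=cv2.INTER_CUBIC)
l=lambda im:(255*(np.clip(im/90.,0,1))**.5).astype(np.uint8)
top=np.hstack([g(l(a),320,110,100,75),g(l(b),180,300,112,84)])
bot=np.hstack([g(a,70,125,140,105+35)[:],g(b,215,80,120,120)])
cv2.imwrite("pics/m.png",np.vstack([top,bot]))
E
```

```text
(no output)
```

View pics/m.png

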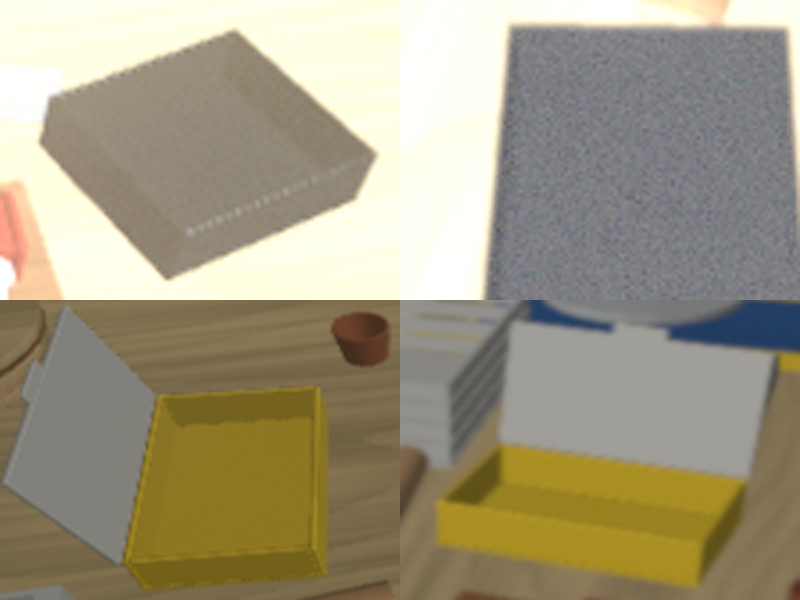

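In the crop, the tray rim corners are (52,97), (235,31), (377,154) and (185,232). The box rim corners are (158,393), (319,387), (318,547) and (126,560), and the lid's free-edge corners are (65,307) and (5,482). Refitting with these, including base corners and the lid angle.

```bash
python3 - <<'E'
from h import *
A=np.array
S4=lambda p:A(p)/4+[320,110]
T=rect(80,90,50)
print("tray",fit([("scene",T,S4([[52,97],[185,232],[377,154],[235,31]])),("scene",rect(80,90,0)[:3],S4([[40,143],[168,279],[355,197]]))],[430,322,.25]))
Sb=lambda p:A(p)/[400/140,300/140]+[70,125]
Db=lambda p:A(p)/[400/120,300/120]+[215,80]
K=rect(75,120,60);K0=rect(75,120,0)
r=fit([("scene",K,Sb([[319,87],[158,93],[126,260],[318,247]])),("scene",K0[[2,3]],Sb([[146,288],[326,272]])),
 ("side",K[[0,3]],Db([[303,240],[38,203]])),("side",K0[[0,3]],Db([[298,284],[42,245]]))],[540,-300,-1.67]);print("box",r)
p=r[0]
def lid(t):
    L=[]
    for y in(-121,121): L.append([75-151*np.cos(t),y,60+151*np.sin(t)])
    return world(p,L)
f=lambda t:np.concatenate([(proj("scene",lid(t[0]))-Sb([[65,7],[5,182]])).ravel(),(proj("side",lid(t[0]))-Db([[377,52],[110,22]])).ravel()])
s=least_squares(f,[1.7]);print("lid",s.x,f(s.x))
b=A([533.48,26.7,-.1174])
for y in(-115,0,115):print(world(b,[-35,y,12]))
print(camera_model("wrist"))
E
```

```text
tray (array([4.56990171e+02, 3.39188714e+02, 2.42294681e-01]), np.float64(1.4433281014026278))
box (array([ 543.60967295, -306.99599103,   -1.68178044]), np.float64(2.0487314760615334))
lid [1.80393571] [-0.5653985  -1.62963318 -0.06345272 -0.37895378 -0.80120529  0.26708696
  0.06778176 -0.57123042]
[[485.25091354 -83.40883352  12.        ]]
[[498.7209214   30.79956761  12.        ]]
[[512.19092925 145.00796874  12.        ]]
{'intrinsics': array([[322.27161019,   0.        , 258.2219696 ],
       [  0.        , 322.27161019, 187.05425873],
       [  0.        ,   0.        ,   1.        ]]), 'R': array([[ 0.23810142, -0.97123976, -0.00102159],
       [-0.92002401, -0.22588258,  0.32020757],
       [-0.31122908, -0.07530199, -0.94734686]]), 't': array([-499.35103585,  -42.73694598,  381.32855534])}
```

```bash
cat >> h.py <<'E'
from scipy.spatial.transform import Rotation as Ro
def goal(yaw): # tool down, tool x at yaw in world
    c,s=np.cos(yaw),np.sin(yaw); return Ro.from_matrix(np.array([[c,s,0],[s,-c,0],[0,0,-1]]))
def go(x,y,z,yaw,cur=None,tilt=True):
    st=manip.read_state(); p,q=cur or (st["position"],Ro.from_quat(st["orientation"]))
    G=goal(yaw); rv=(q.inv()*G).as_rotvec(); d=G.inv().apply(np.array([x,y,z])-p)/10
    nr=int(np.ceil(np.linalg.norm(rv)/.14)); nt=int(np.ceil(np.linalg.norm(d)/4.2))
    print("turn",rv.round(3),f"{nr} rows of",(rv/max(nr,1)).round(4)); print(" shift cm",d.round(2),f"{nt} rows of",(d/max(nt,1)).round(3))
    return np.array([x,y,z]),G
E
python3 -c "
from h import *
go(485,-83,150,-.117)"
```

```text
turn [-0.001  0.     0.357] 3 rows of [-2.000e-04  1.000e-04  1.189e-01]
 shift cm [ 31.68 -44.25   5.98] 14 rows of [ 2.263 -3.161  0.427]
```

>>> arm_command([
  [[0,0,0,0,0,0.119],[0,0,0,0,0,0.119],[0,0,0,0,0,0.119],[2.26,-3.16,0.43,0,0,0],[2.26,-3.16,0.43,0,0,0]],
], claw=-1)

```text
time: 0.8
position: [171.1, -428.1, 201.2]
orientation: [0.998, -0.06, 0.0, 0.0]
force: [-0.2, 0.7, -0.9]
grip_width: 85.7
grasp_force: 0.0
```

>>> arm_command([
  [[2.26,-3.16,0.43,0,0,0],[2.26,-3.16,0.43,0,0,0],[2.26,-3.16,0.43,0,0,0],[2.26,-3.16,0.43,0,0,0],[2.26,-3.16,0.43,0,0,0]],
])

```text
time: 1.3
position: [302.6, -283.3, 180.0]
orientation: [0.998, -0.059, 0.0, 0.0]
force: [-0.1, -1.0, -0.5]
grip_width: 85.5
grasp_force: 0.0
```

>>> arm_command([
  [[2.26,-3.16,0.43,0,0,0],[2.26,-3.16,0.43,0,0,0],[2.26,-3.16,0.43,0,0,0],[2.26,-3.16,0.43,0,0,0],[2.26,-3.16,0.43,0,0,0]],
])

```text
time: 1.8
position: [433.4, -139.4, 158.5]
orientation: [0.998, -0.058, 0.0, 0.0]
force: [1.2, -0.2, 0.2]
grip_width: 85.3
grasp_force: 0.0
```

>>> arm_command([
  [[2.26,-3.16,0.43,0,0,0],[2.26,-3.16,0.43,0,0,0],[0,0,0,0,0,0]],
])

```text
time: 2.1
position: [487.2, -80.2, 149.2]
orientation: [0.998, -0.056, 0.0, -0.001]
force: [-0.8, -0.4, 0.3]
grip_width: 85.5
grasp_force: 0.0
```

```bash
python3 - <<'E'
from h import *
s=manip.read_state();print(s["time"],s["position"],s["joint_positions"])
m=camera_model("wrist")
im=cv2.resize(camera("wrist"),(800,600),interpolation=cv2.INTER_CUBIC)
b=np.array([533.48,26.7,-.1174])
for y in(-115,0):
  for z in(12,56):
    L=np.array([[-31,-23,z],[31,-23,z],[31,23,z],[-31,23,z]])+[-35,y,0]
    cv2.polylines(im,[np.round(proj("",world(b,L),m)*1.5625).astype(int)],True,(255,255,0) if z==12 else (0,255,0),1)
cv2.imwrite("pics/w1.png",im); go(485,-83,22,-.117)
E
```

```text
2.1 [487.19371631 -80.18120335 149.18405079] [-1.63910379e-01  2.63580745e-01 -1.27166718e-01  1.17939577e+00
  1.20879457e-03  3.08932242e+00]
turn [0.    0.001 0.004] 1 rows of [0.     0.0008 0.0038]
 shift cm [-0.04  0.14 12.73] 4 rows of [-0.01   0.034  3.182]
```

View pics/w1.png

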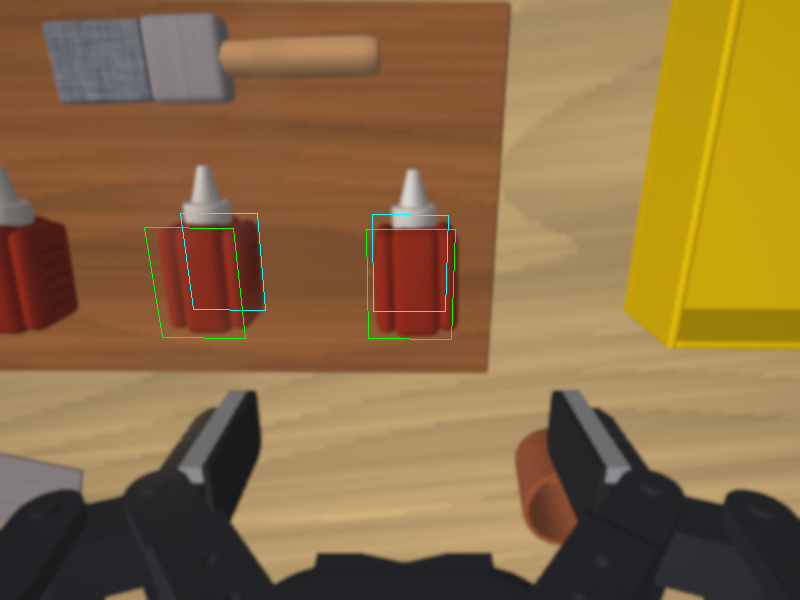

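The wrist view shows bulb 1 at about (412,280) and bulb 2 at about (205,275), within 3–4 mm of the predicted positions (slightly towards -y and +x). Joint 6 is near its limit at this yaw, so I'll flip the tool half a turn, which the bulbs 2 and 3 need anyway.

>>> arm_command([
  [[0,0,0,0,0,-0.1426],[0,0,0,0,0,-0.1426],[0,0,0,0,0,-0.1426],[0,0,0,0,0,-0.1426],[0,0,0,0,0,-0.1426]],
])

```text
time: 2.65
position: [483.7, -84.5, 150.1]
orientation: [0.955, 0.296, -0.0, 0.0]
force: [-0.7, -0.1, 0.1]
grip_width: 85.5
grasp_force: 0.0
```

>>> arm_command([
  [[0,0,0,0,0,-0.1426],[0,0,0,0,0,-0.1426],[0,0,0,0,0,-0.1426],[0,0,0,0,0,-0.1426],[0,0,0,0,0,-0.1426]],
])

```text
time: 3.15
position: [483.7, -84.5, 150.1]
orientation: [0.792, 0.61, -0.0, 0.0]
force: [-1.1, 0.4, 0.1]
grip_width: 85.1
grasp_force: 0.0
```

>>> arm_command([
  [[0,0,0,0,0,-0.1426],[0,0,0,0,0,-0.1426],[0,0,0,0,0,-0.1426],[0,0,0,0,0,-0.1426],[0,0,0,0,0,-0.1426]],
])

```text
time: 3.65
position: [483.7, -84.5, 150.1]
orientation: [0.529, 0.848, -0.0, -0.0]
force: [-0.5, -0.5, -0.1]
grip_width: 85.6
grasp_force: 0.0
```

>>> arm_command([
  [[0,0,0,0,0,-0.1426],[0,0,0,0,0,-0.1426],[0,0,0,0,0,-0.1426],[0,0,0,0,0,-0.1426],[0,0,0,0,0,-0.1426]],
])

```text
time: 4.15
position: [483.7, -84.5, 150.1]
orientation: [0.2, 0.98, -0.0, -0.0]
force: [-0.6, 0.1, -0.6]
grip_width: 85.7
grasp_force: 0.0
```

>>> arm_command([
  [[0,0,0,0,0,-0.1426],[0,0,0,0,0,-0.1426],[0,0,0,0,0,0]],
])

```text
time: 4.45
position: [483.9, -84.4, 150.1]
orientation: [0.062, 0.998, -0.0, -0.0]
force: [0.1, 0.0, 1.2]
grip_width: 85.2
grasp_force: 0.0
```

```bash
python3 - <<'E'
from h import *
s=manip.read_state();print(s["time"],s["position"],s["joint_positions"])
go(486.5,-85,22,3.0246)
E
```

```text
4.45 [483.85343348 -84.36579705 150.07004052] [-1.72401469e-01  2.58790452e-01 -1.31200639e-01  1.18113335e+00
 -3.40917208e-04 -4.88239686e-02]
turn [-0.    -0.    -0.007] 1 rows of [-0.0003 -0.0003 -0.0066]
 shift cm [-0.27 -0.03 12.81] 4 rows of [-0.068 -0.008  3.202]
```

>>> arm_command([
  [[-0.27,0,3,0,0,-0.006],[0,0,3.5,0,0,0],[0,0,3.3,0,0,0],[0,0,2,0,0,0],[0,0,1,0,0,0]],
])

```text
time: 4.95
position: [485.2, -84.0, 20.0]
orientation: [0.06, 0.998, 0.0, -0.002]
force: [-1.3, 0.1, 0.3]
grip_width: 85.4
grasp_force: 0.0
```

>>> arm_command([
  [[0,0,0,0,0,0],[0,0,0,0,0,0],[0,0,0,0,0,0],[0,0,0,0,0,0],[0,0,0,0,0,0]],
], claw=1)

```text
time: 5.45
position: [488.9, -84.9, 25.0]
orientation: [0.058, 0.998, -0.001, 0.002]
force: [-4.1, -2.1, 13.9]
grip_width: 25.3
grasp_force: 59.0
```

>>> arm_command([
  [[0,0,0,0,0,0],[0,0,0,0,0,0],[0,0,0,0,0,0],[0,0,0,0,0,0],[0,0,0,0,0,0]],
])

```text
time: 5.95
position: [488.9, -85.0, 25.0]
orientation: [0.058, 0.998, -0.001, 0.002]
force: [-3.4, -3.1, 14.8]
grip_width: 24.8
grasp_force: 58.9
```

>>> arm_command([
  [[0,0,-1,0,0,0],[0,0,-2,0,0,0],[0,0,-3,0,0,0],[0,0,-3,0,0,0],[0,0,-3,0,0,0]],
])

```text
time: 6.45
position: [487.4, -83.4, 143.7]
orientation: [0.058, 0.998, 0.0, 0.0]
force: [0.3, -0.6, -0.9]
grip_width: 24.7
grasp_force: 61.1
```

>>> arm_command([
  [[0,0,0,0,0,0],[0,0,0,0,0,0],[0,0,0,0,0,0]],
])

```text
time: 6.75
position: [486.5, -83.4, 141.0]
orientation: [0.058, 0.998, 0.0, -0.001]
force: [-0.7, -0.1, -0.4]
grip_width: 24.8
grasp_force: 61.0
```

```bash
python3 - <<'E'
from h import *
s=manip.read_state();print(s["time"],s["position"],s["force"])
w=camera("wrist");a=camera("side")
cv2.imwrite("pics/g1.png",np.hstack([cv2.resize(w,(400,300)),cv2.resize(a[150:330,200:440],(400,300),interpolation=cv2.INTER_CUBIC)]))
box=np.array([543.6,-307,-1.682])
for y in(-57,57):print(y,world(box,[-18,y,0]))
E
```

```text
6.75 [486.47441604 -83.39283058 141.00284601] [-0.66084029 -0.08539841 -0.42334692]
-57 [[ 488.94961843 -282.78562836    0.        ]]
57 [[ 602.24546787 -295.43673497    0.        ]]
```

View pics/g1.png

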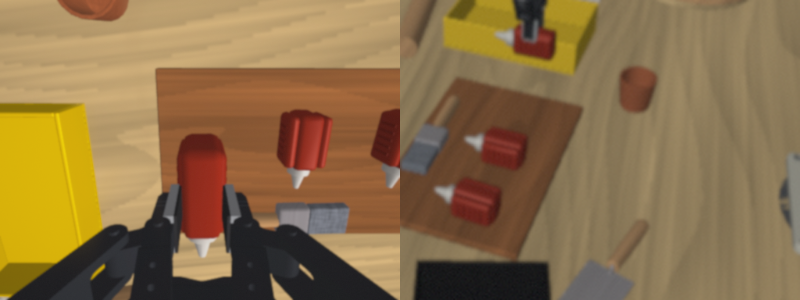

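The wrist view shows the bulb held squarely and level, squeezed to about 25 mm wide. It is soft, so it goes into the box's slot nearer the robot.

>>> arm_command([
  [[0,0,0,0,0,0.142],[0,0,0,0,0,0.142],[0,0,0,0,0,0.142],[0,0,0,0,0,0.142],[0,0,0,0,0,0.142]],
])

```text
time: 7.35
position: [486.5, -83.5, 140.6]
orientation: [0.404, 0.915, -0.0, -0.001]
force: [-0.2, 0.2, -0.3]
grip_width: 24.5
grasp_force: 60.9
```

>>> arm_command([
  [[0,0,0,0,0,0.142],[0,0,0,0,0,0.142],[0,0,0,0,0,0.142],[0,0,0,0,0,0.142],[0,0,0,0,0,0.142]],
])

```text
time: 7.85
position: [486.5, -83.5, 140.6]
orientation: [0.697, 0.717, -0.001, -0.001]
force: [-0.1, -0.8, -0.3]
grip_width: 24.7
grasp_force: 60.9
```

>>> arm_command([
  [[0,0,0,0,0,0.142],[0,0,0,0,0,0],[0,0,0,0,0,0]],
])

```text
time: 8.15
position: [486.8, -83.5, 141.1]
orientation: [0.743, 0.669, -0.001, -0.001]
force: [-0.5, -0.9, -0.1]
grip_width: 24.8
grasp_force: 60.9
```

```bash
python3 - <<'E'
from h import *
s=manip.read_state();print(s["time"],s["position"],s["joint_positions"])
go(489,-283,120,1.4596)
E
```

```text
8.15 [486.83184701 -83.54053515 141.05439365] [-1.69965791e-01  2.72108402e-01 -1.37939353e-01  1.16256919e+00
  3.13490595e-05  1.50472182e+00]
turn [-0.002 -0.     0.007] 1 rows of [-0.0018 -0.0001  0.0073]
 shift cm [-19.8    2.43   2.11] 5 rows of [-3.96   0.486  0.421]
```

>>> arm_command([
  [[-3.96,0.49,0.4,0,0,0.007],[-3.96,0.49,0.4,0,0,0],[-3.96,0.49,0.4,0,0,0],[-3.96,0.49,0.4,0,0,0],[-3.96,0.49,0.4,0,0,0]],
])

```text
time: 8.65
position: [489.2, -284.6, 121.3]
orientation: [0.745, 0.667, -0.0, -0.0]
force: [0.4, 1.0, -0.5]
grip_width: 24.2
grasp_force: 60.8
```

>>> arm_command([
  [[0,0,0,0,0,0],[0,0,0,0,0,0],[0,0,3,0,0,0],[0,0,3,0,0,0],[0,0,2,0,0,0]],
])

```text
time: 9.15
position: [488.6, -280.9, 40.1]
orientation: [0.745, 0.667, -0.0, -0.001]
force: [0.1, 0.0, -0.7]
grip_width: 25.0
grasp_force: 60.8
```

>>> arm_command([
  [[0,0,0.6,0,0,0],[0,0,0.4,0,0,0],[0,0,0.2,0,0,0],[0,0,0.1,0,0,0],[0,0,0,0,0,0]],
])

```text
time: 9.65
position: [490.2, -283.4, 29.9]
orientation: [0.746, 0.666, 0.0, 0.001]
force: [0.2, -0.9, -1.0]
grip_width: 24.7
grasp_force: 60.8
```

```bash
python3 - <<'E'
from h import *
s=manip.read_state();print(s["time"],s["position"],s["force"])
p=np.array([543.6,-307]);print(Ro.from_euler('z',1.682).apply(np.r_[s["position"][:2]-p,0]))
E
```

```text
9.65 [ 490.24162845 -283.43779339   29.89396753] [ 0.19866675 -0.92200293 -0.9562175 ]
[-17.49524356 -55.64359665   0.        ]
```

>>> arm_command([
  [[0,0,0.4,0,0,0],[0,0,0.3,0,0,0],[0,0,0.1,0,0,0],[0,0,0,0,0,0]],
])

```text
time: 10.05
position: [489.2, -283.1, 20.6]
orientation: [0.746, 0.666, -0.0, -0.0]
force: [-0.0, 0.3, -1.4]
grip_width: 24.5
grasp_force: 60.8
```

>>> arm_command([
  [[0,0,0.2,0,0,0],[0,0,0,0,0,0],[0,0,0,0,0,0]],
])

```text
time: 10.35
position: [489.5, -283.1, 18.8]
orientation: [0.746, 0.666, -0.0, -0.0]
force: [-0.0, -0.3, -1.5]
grip_width: 24.5
grasp_force: 60.8
```

>>> arm_command([
  [[0,0,0.1,0,0,0],[0,0,0,0,0,0],[0,0,0,0,0,0]],
])

```text
time: 10.65
position: [489.7, -283.2, 18.3]
orientation: [0.746, 0.666, 0.0, 0.0]
force: [-0.8, 0.4, 2.8]
grip_width: 24.7
grasp_force: 61.3
```

>>> arm_command([
  [[0,0,0.1,0,0,0],[0,0,0,0,0,0],[0,0,0,0,0,0]],
])

```text
time: 10.95
position: [489.7, -283.2, 18.2]
orientation: [0.746, 0.666, 0.0, 0.0]
force: [-2.7, 1.9, 8.2]
grip_width: 24.9
grasp_force: 62.3
```

The bulb touched the floor at TCP z of about 18.3 mm, as predicted. Releasing it.

>>> arm_command([
  [[0,0,0,0,0,0],[0,0,0,0,0,0],[0,0,0,0,0,0],[0,0,0,0,0,0],[0,0,0,0,0,0]],
], claw=-0.5)

```text
time: 11.45
position: [489.5, -283.2, 16.7]
orientation: [0.746, 0.666, -0.0, -0.0]
force: [-0.6, -0.0, -0.7]
grip_width: 64.2
grasp_force: 0.0
```

>>> arm_command([
  [[0,0,-1,0,0,0],[0,0,-2.5,0,0,0],[0,0,-4,0,0,0],[0,0,-4,0,0,0],[0,0,-1.5,0,0,0]],
])

```text
time: 11.95
position: [491.8, -284.5, 152.5]
orientation: [0.746, 0.666, 0.001, 0.004]
force: [1.0, -0.9, 0.2]
grip_width: 63.8
grasp_force: 0.0
```

```bash
python3 - <<'E'
from h import *
s=manip.read_state();print(s["time"],s["position"],s["grip_width"],s["force"])
cur=(np.array([489.7,-283.2,s["position"][2]]),goal(1.4596))
go(499.5,27,150,3.0246,cur)
E
```

```text
11.95 [ 491.80661222 -284.48871817  152.48363152] 63.767070612121444 [ 0.97134311 -0.85461964  0.2378132 ]
turn [ 0.     0.    -1.565] 12 rows of [ 0.      0.     -0.1304]
 shift cm [ 2.65 30.92  0.25] 8 rows of [0.331 3.865 0.031]
```

>>> arm_command([
  [[0,0,0,0,0,-0.1304],[0,0,0,0,0,-0.1304],[0,0,0,0,0,-0.1304],[0,0,0,0,0,-0.1304],[0,0,0,0,0,-0.1304]],
], claw=-1)

```text
time: 12.45
position: [489.6, -283.2, 147.8]
orientation: [0.491, 0.871, -0.0, 0.0]
force: [-0.0, 0.0, -0.2]
grip_width: 85.7
grasp_force: 0.0
```

>>> arm_command([
  [[0,0,0,0,0,-0.1304],[0,0,0,0,0,-0.1304],[0,0,0,0,0,-0.1304],[0,0,0,0,0,-0.1304],[0,0,0,0,0,-0.1304]],
])

```text
time: 12.95
position: [489.6, -283.2, 147.8]
orientation: [0.187, 0.982, -0.0, 0.0]
force: [0.2, 0.0, 0.2]
grip_width: 85.2
grasp_force: 0.0
```

>>> arm_command([
  [[0,0,0,0,0,-0.1304],[0,0,0,0,0,-0.1304],[0.33,3.86,0,0,0,0],[0.33,3.86,0,0,0,0],[0.33,3.86,0,0,0,0]],
])

```text
time: 13.45
position: [493.5, -166.1, 147.7]
orientation: [0.061, 0.998, -0.0, 0.0]
force: [0.6, 0.2, -0.1]
grip_width: 85.6
grasp_force: 0.0
```

>>> arm_command([
  [[0.33,3.86,0,0,0,0],[0.33,3.86,0,0,0,0],[0.33,3.86,0,0,0,0],[0.33,3.86,0,0,0,0],[0.33,3.86,0,0,0,0]],
])

```text
time: 13.95
position: [500.3, 28.1, 147.9]
orientation: [0.06, 0.998, 0.0, 0.001]
force: [1.1, 0.7, -0.4]
grip_width: 85.5
grasp_force: 0.0
```

>>> arm_command([
  [[0,0,0,0,0,0],[0,0,0,0,0,0]],
])

```text
time: 14.15
position: [500.3, 27.3, 147.6]
orientation: [0.059, 0.998, -0.0, 0.0]
force: [-0.3, -0.5, -0.4]
grip_width: 85.5
grasp_force: 0.0
```

```bash
python3 - <<'E'
from h import *
s=manip.read_state();print(s["time"],s["position"],s["joint_positions"][5])
go(499.5,27,22,3.0246)
m=camera_model("wrist")
im=cv2.resize(camera("wrist"),(800,600),interpolation=cv2.INTER_CUBIC)
b=np.array([533.48,26.7,-.1174])
for y in(115,0):
    L=np.array([[-31,-23,56],[31,-23,56],[31,23,56],[-31,23,56]])+[-35,y,0]
    cv2.polylines(im,[np.round(proj("",world(b,L),m)*1.5625).astype(int)],True,(0,255,0),1)
cv2.imwrite("pics/w2.png",np.hstack([cv2.resize(im,(400,300)),cv2.resize(camera("scene")[120:285,50:270],(400,300),interpolation=cv2.INTER_CUBIC)]))
E
```

```text
14.15 [500.33245055  27.28365122 147.56412901] 0.17229685457544702
turn [-0.     0.001 -0.   ] 1 rows of [-0.0004  0.0009 -0.0005]
 shift cm [ 0.08 -0.04 12.56] 3 rows of [ 0.026 -0.013  4.185]
```

View pics/w2.png

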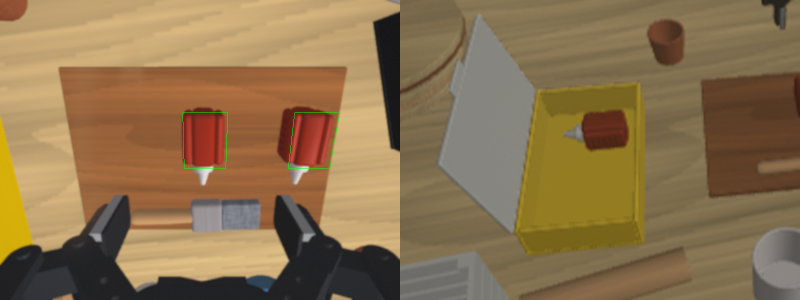

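The wrist view confirms bulb 2 at about (205,140), with small offsets. The scene view shows bulb 1 lying flat in the box at about (605,130). Descending to squeeze bulb 2.

>>> arm_command([
  [[0.1,0,3,0,0,0],[0,0,3.5,0,0,0],[0,0,3.2,0,0,0],[0,0,1.8,0,0,0],[0,0,1,0,0,0]],
])

```text
time: 14.75
position: [497.8, 25.0, 20.1]
orientation: [0.061, 0.998, -0.0, -0.002]
force: [-0.4, -0.1, 0.4]
grip_width: 85.6
grasp_force: 0.0
```

>>> arm_command([
  [[0,0,0,0,0,0],[0,0,0,0,0,0],[0,0,0,0,0,0],[0,0,0,0,0,0],[0,0,0,0,0,0]],
], claw=1)

```text
time: 15.25
position: [501.1, 27.0, 25.4]
orientation: [0.06, 0.998, 0.0, 0.002]
force: [-4.4, 0.3, 15.5]
grip_width: 24.8
grasp_force: 59.5
```

>>> arm_command([
  [[0,0,0,0,0,0],[0,0,0,0,0,0],[0,0,0,0,0,0]],
])

```text
time: 15.55
position: [501.1, 27.0, 25.4]
orientation: [0.06, 0.998, 0.0, 0.002]
force: [-4.2, -1.2, 14.8]
grip_width: 24.7
grasp_force: 59.4
```

```bash
python3 - <<'E'
from h import *
box=np.array([543.6,-307,-1.682]);t=np.array([457,339.2,.2423])
P=manip.read_state()["position"];cur=(np.array([P[0],P[1],140]),goal(3.0246))
x=world(box,[-18,57,0])[0];print("box",x);go(x[0],x[1],120,1.4596,cur)
x=world(t,[-14,-42,0])[0];print("tray",x);go(x[0],x[1],120,.2423+np.pi,cur)
E
```

```text
box [ 602.24546787 -295.43673497    0.        ]
turn [0.    0.    1.565] 12 rows of [0.     0.     0.1304]
 shift cm [-30.92  13.63   2.  ] 9 rows of [-3.436  1.515  0.222]
tray [453.48627341 295.06776999   0.        ]
turn [ 0.     0.    -0.359] 3 rows of [ 0.      0.     -0.1198]
 shift cm [-1.81 27.16  2.  ] 7 rows of [-0.259  3.881  0.286]
```

Bulb 2 is soft too, at 24.7 mm under the grip. It goes into the box's second slot.

>>> arm_command([
  [[0,0,-1,0,0,0],[0,0,-2,0,0,0],[0,0,-3,0,0,0],[0,0,-3,0,0,0],[0,0,-3,0,0,0]],
])

```text
time: 16.05
position: [499.2, 26.7, 143.8]
orientation: [0.06, 0.998, -0.0, 0.0]
force: [1.1, 0.2, -0.8]
grip_width: 24.6
grasp_force: 61.9
```

>>> arm_command([
  [[0,0,0,0,0,0.1304],[0,0,0,0,0,0.1304],[0,0,0,0,0,0.1304],[0,0,0,0,0,0.1304],[0,0,0,0,0,0.1304]],
])

```text
time: 16.55
position: [499.3, 26.7, 142.6]
orientation: [0.379, 0.925, 0.0, 0.0]
force: [-0.4, 1.0, -0.9]
grip_width: 24.9
grasp_force: 61.9
```

>>> arm_command([
  [[0,0,0,0,0,0.1304],[0,0,0,0,0,0.1304],[0,0,0,0,0,0.1304],[0,0,0,0,0,0.1304],[0,0,0,0,0,0.1304]],
])

```text
time: 17.05
position: [499.3, 26.7, 142.6]
orientation: [0.655, 0.755, 0.0, 0.0]
force: [0.2, 0.6, -0.4]
grip_width: 24.7
grasp_force: 61.9
```

>>> arm_command([
  [[0,0,0,0,0,0.1304],[0,0,0,0,0,0.1304],[-3.44,1.52,0,0,0,0],[-3.44,1.52,0,0,0,0],[-3.44,1.52,0,0,0,0]],
])

```text
time: 17.55
position: [533.3, -81.9, 142.8]
orientation: [0.746, 0.666, 0.0, 0.0]
force: [1.0, 0.2, -1.3]
grip_width: 24.5
grasp_force: 61.9
```

>>> arm_command([
  [[-3.44,1.52,0,0,0,0],[-3.44,1.52,0,0,0,0],[-3.44,1.52,0,0,0,0],[-3.44,1.52,0,0,0,0],[-3.44,1.52,0,0,0,0]],
])

```text
time: 18.05
position: [589.1, -262.1, 142.6]
orientation: [0.746, 0.666, 0.0, 0.0]
force: [1.1, -1.6, -0.6]
grip_width: 24.8
grasp_force: 61.9
```

>>> arm_command([
  [[-3.4,1.5,0,0,0,0],[0,0,0,0,0,0],[0,0,0,0,0,0],[0,0,0,0,0,0]],
])

```text
time: 18.45
position: [599.5, -295.1, 142.1]
orientation: [0.746, 0.666, 0.0, -0.0]
force: [0.4, 1.0, -0.9]
grip_width: 24.6
grasp_force: 61.8
```

```bash
python3 -c "
from h import *
s=manip.read_state();print(s['time'],s['position'],s['joint_positions'])
go(601.5,-294.5,30,1.4596)"
```

```text
18.45 [ 599.54489331 -295.09821806  142.06328397] [-4.57548705e-01  6.14509483e-01  3.99763673e-01  1.35674567e+00
  3.24260877e-04  1.22639625e+00]
turn [-0.001 -0.001 -0.002] 1 rows of [-0.0005 -0.0005 -0.002 ]
 shift cm [ 0.08  0.19 11.21] 3 rows of [0.027 0.063 3.735]
```

>>> arm_command([
  [[0.05,0.15,3,0,0,0],[0,0,3,0,0,0],[0,0,3,0,0,0],[0,0,1.5,0,0,0],[0,0,0.7,0,0,0]],
])

```text
time: 18.95
position: [600.0, -293.3, 28.2]
orientation: [0.745, 0.667, -0.001, -0.002]
force: [0.6, -0.3, -0.5]
grip_width: 24.8
grasp_force: 61.8
```

>>> arm_command([
  [[0,0,0.6,0,0,0],[0,0,0.2,0,0,0],[0,0,0,0,0,0],[0,0,0,0,0,0]],
])

```text
time: 19.35
position: [602.1, -295.9, 23.1]
orientation: [0.746, 0.666, 0.0, 0.001]
force: [-0.4, -0.1, -1.4]
grip_width: 24.6
grasp_force: 61.8
```

>>> arm_command([
  [[0,0,0.3,0,0,0],[0,0,0,0,0,0],[0,0,0,0,0,0]],
])

```text
time: 19.65
position: [601.3, -295.7, 18.9]
orientation: [0.746, 0.666, -0.0, -0.0]
force: [-0.6, -0.0, -1.0]
grip_width: 24.6
grasp_force: 61.8
```

>>> arm_command([
  [[0,0,0.1,0,0,0],[0,0,0,0,0,0],[0,0,0,0,0,0]],
])

```text
time: 19.95
position: [601.5, -295.6, 18.6]
orientation: [0.746, 0.666, 0.0, 0.0]
force: [-2.1, 1.5, 5.3]
grip_width: 24.7
grasp_force: 62.6
```

>>> arm_command([
  [[0,0,0,0,0,0],[0,0,0,0,0,0],[0,0,0,0,0,0],[0,0,0,0,0,0],[0,0,0,0,0,0]],
], claw=-0.5)

```text
time: 20.45
position: [601.4, -295.8, 17.8]
orientation: [0.746, 0.666, -0.0, 0.0]
force: [-0.2, -0.2, 0.1]
grip_width: 64.0
grasp_force: 0.0
```

>>> arm_command([
  [[0,0,-1,0,0,0],[0,0,-2.5,0,0,0],[0,0,-4,0,0,0],[0,0,-4,0,0,0],[0,0,-1.5,0,0,0]],
])

```text
time: 20.95
position: [603.8, -296.9, 154.4]
orientation: [0.746, 0.666, 0.002, 0.004]
force: [1.4, -0.8, 0.3]
grip_width: 63.8
grasp_force: 0.0
```

>>> arm_command([
  [[0,0,0,0,0,-0.1304],[0,0,0,0,0,-0.1304],[0,0,0,0,0,-0.1304],[0,0,0,0,0,-0.1304],[0,0,0,0,0,-0.1304]],
], claw=-1)

```text
time: 21.45
position: [601.5, -295.8, 148.9]
orientation: [0.491, 0.871, 0.0, 0.0]
force: [-1.2, 0.9, 0.3]
grip_width: 85.4
grasp_force: 0.0
```

>>> arm_command([
  [[0,0,0,0,0,-0.1304],[0,0,0,0,0,-0.1304],[0,0,0,0,0,-0.1304],[0,0,0,0,0,-0.1304],[0,0,0,0,0,-0.1304]],
])

```text
time: 21.95
position: [601.6, -295.8, 148.9]
orientation: [0.187, 0.982, -0.0, 0.0]
force: [0.3, 0.1, 0.6]
grip_width: 85.8
grasp_force: 0.0
```

>>> arm_command([
  [[0,0,0,0,0,-0.1304],[0,0,0,0,0,-0.1304],[1.27,3.86,0,0,0,0],[1.27,3.86,0,0,0,0],[1.27,3.86,0,0,0,0]],
])

```text
time: 22.45
position: [577.1, -175.3, 148.6]
orientation: [0.06, 0.998, -0.0, 0.001]
force: [0.7, 0.1, 0.8]
grip_width: 85.7
grasp_force: 0.0
```

>>> arm_command([
  [[1.27,3.86,0,0,0,0],[1.27,3.86,0,0,0,0],[1.27,3.86,0,0,0,0],[1.27,3.86,0,0,0,0],[1.27,3.86,0,0,0,0]],
])

```text
time: 22.95
position: [537.3, 24.6, 149.1]
orientation: [0.06, 0.998, 0.0, 0.001]
force: [0.5, -0.4, 0.2]
grip_width: 85.3
grasp_force: 0.0
```

>>> arm_command([
  [[1.27,3.86,0,0,0,0],[1.27,3.86,0,0,0,0],[1.27,3.86,0,0,0,0],[0,0,0,0,0,0],[0,0,0,0,0,0]],
])

```text
time: 23.45
position: [513.5, 143.5, 148.7]
orientation: [0.059, 0.998, -0.0, 0.001]
force: [-0.2, 0.1, -0.4]
grip_width: 85.5
grasp_force: 0.0
```

```bash
python3 -c "
from h import *
s=manip.read_state();print(s['time'],s['position'],s['joint_positions'])
go(511.5,142.5,22,3.0246)"
```

```text
23.45 [513.45979207 143.5125266  148.7460446 ] [ 2.72813805e-01  3.38445998e-01 -2.36605105e-02  1.20751755e+00
 -4.39846829e-04  3.90145591e-01]
turn [ 0.     0.001 -0.   ] 1 rows of [ 0.      0.0013 -0.0003]
 shift cm [ 0.18 -0.12 12.67] 4 rows of [ 0.046 -0.031  3.169]
```

>>> arm_command([
  [[0.18,-0.1,3,0,0,0],[0,0,3.5,0,0,0],[0,0,3.3,0,0,0],[0,0,1.8,0,0,0],[0,0,1,0,0,0]],
])

```text
time: 23.95
position: [510.6, 139.9, 20.3]
orientation: [0.061, 0.998, -0.001, -0.001]
force: [-0.8, 0.2, -0.1]
grip_width: 85.5
grasp_force: 0.0
```

>>> arm_command([
  [[0,0,0,0,0,0],[0,0,0,0,0,0],[0,0,0,0,0,0],[0,0,0,0,0,0],[0,0,0,0,0,0]],
], claw=1)

```text
time: 24.45
position: [513.4, 142.1, 24.0]
orientation: [0.06, 0.998, 0.0, 0.002]
force: [0.1, -0.6, 7.0]
grip_width: 44.3
grasp_force: 61.2
```

>>> arm_command([
  [[0,0,0,0,0,0],[0,0,0,0,0,0],[0,0,0,0,0,0]],
])

```text
time: 24.75
position: [513.4, 142.1, 24.0]
orientation: [0.06, 0.998, 0.0, 0.002]
force: [0.4, -0.5, 7.2]
grip_width: 43.7
grasp_force: 61.2
```

```bash
python3 - <<'E'
from h import *
t=np.array([457,339.2,.2423])
P=manip.read_state()["position"];cur=(np.array([P[0],P[1],140]),goal(3.0246))
x=world(t,[-14,0,0])[0];print("tray",x);go(x[0],x[1],140,.2423+np.pi,cur)
E
```

```text
tray [443.40895834 335.84089498   0.        ]
turn [ 0.     0.    -0.359] 3 rows of [ 0.      0.     -0.1198]
 shift cm [ 2.14 20.49  0.  ] 5 rows of [0.429 4.098 0.   ]
```

Bulb 3 is hard, at 44 mm. It goes into the tray.

>>> arm_command([
  [[0,0,-1,0,0,0],[0,0,-2,0,0,0],[0,0,-3,0,0,0],[0,0,-3,0,0,0],[0,0,-3,0,0,0]],
])

```text
time: 25.25
position: [511.2, 141.8, 143.6]
orientation: [0.06, 0.998, 0.0, -0.0]
force: [0.2, 0.1, -1.2]
grip_width: 44.1
grasp_force: 60.9
```

>>> arm_command([
  [[0,0,0,0,0,-0.12],[0,0,0,0,0,-0.12],[0,0,0,0,0,-0.12],[0.43,4.1,0,0,0,0],[0.43,4.1,0,0,0,0]],
])

```text
time: 25.75
position: [483.6, 219.4, 142.6]
orientation: [-0.118, 0.993, 0.0, 0.0]
force: [0.6, -0.1, -0.0]
grip_width: 44.0
grasp_force: 61.0
```

>>> arm_command([
  [[0.43,4.1,0,0,0,0],[0.43,4.1,0,0,0,0],[0.43,4.1,0,0,0,0],[0,0,0,0,0,0],[0,0,0,0,0,0]],
])

```text
time: 26.25
position: [441.1, 336.5, 142.2]
orientation: [-0.121, 0.993, -0.0, -0.0]
force: [0.2, -0.9, -0.8]
grip_width: 43.9
grasp_force: 61.0
```

>>> arm_command([
  [[0,0,3,0,0,0],[0,0,3,0,0,0],[0,0,3,0,0,0],[0,0,1.6,0,0,0],[0,0,0,0,0,0]],
])

```text
time: 26.75
position: [440.3, 332.7, 33.4]
orientation: [-0.119, 0.993, -0.002, -0.003]
force: [-0.4, -0.6, -0.6]
grip_width: 43.8
grasp_force: 61.0
```

>>> arm_command([
  [[0,0,0.3,0,0,0],[0,0,0.2,0,0,0],[0,0,0,0,0,0],[0,0,0,0,0,0]],
])

```text
time: 27.15
position: [442.5, 336.1, 31.9]
orientation: [-0.12, 0.993, 0.0, 0.001]
force: [-0.4, -0.2, -0.9]
grip_width: 43.8
grasp_force: 61.0
```

>>> arm_command([
  [[0,0,0.6,0,0,0],[0,0,0.4,0,0,0],[0,0,0.2,0,0,0],[0,0,0,0,0,0],[0,0,0,0,0,0]],
])

```text
time: 27.65
position: [441.8, 335.8, 18.7]
orientation: [-0.12, 0.993, -0.0, -0.0]
force: [-0.9, 0.1, -0.4]
grip_width: 43.8
grasp_force: 61.0
```

>>> arm_command([
  [[0,0,0.1,0,0,0],[0,0,0,0,0,0],[0,0,0,0,0,0]],
])

```text
time: 27.95
position: [441.9, 335.8, 18.0]
orientation: [-0.12, 0.993, 0.0, 0.0]
force: [0.0, 0.3, -0.9]
grip_width: 43.6
grasp_force: 61.0
```

>>> arm_command([
  [[0,0,0.1,0,0,0],[0,0,0,0,0,0],[0,0,0,0,0,0]],
])

```text
time: 28.25
position: [442.0, 335.9, 17.1]
orientation: [-0.12, 0.993, 0.0, 0.0]
force: [0.3, 0.0, 0.1]
grip_width: 43.7
grasp_force: 61.1
```

>>> arm_command([
  [[0,0,0.05,0,0,0],[0,0,0,0,0,0]],
])

```text
time: 28.45
position: [442.0, 335.9, 17.0]
orientation: [-0.12, 0.993, 0.0, 0.0]
force: [-1.7, -0.9, 3.9]
grip_width: 43.8
grasp_force: 61.6
```

>>> arm_command([
  [[0,0,0,0,0,0],[0,0,0,0,0,0],[0,0,0,0,0,0],[0,0,0,0,0,0],[0,0,0,0,0,0]],
], claw=-0.6)

```text
time: 28.95
position: [441.8, 335.8, 16.3]
orientation: [-0.12, 0.993, -0.0, -0.0]
force: [-0.6, -0.1, -0.1]
grip_width: 68.6
grasp_force: 0.0
```

>>> arm_command([
  [[0,0,-1,0,0,0],[0,0,-2.5,0,0,0],[0,0,-4,0,0,0],[0,0,-4,0,0,0],[0,0,-3.5,0,0,0]],
])

```text
time: 29.45
position: [442.1, 336.0, 169.3]
orientation: [-0.12, 0.993, 0.0, 0.001]
force: [0.2, 0.7, -0.4]
grip_width: 68.3
grasp_force: 0.0
```

>>> arm_command([
  [[0,0,-4,0,0,0],[0,0,-4,0,0,0],[0,0,-3,0,0,0],[0,0,0,0,0,0.1375],[0,0,0,0,0,0.1375]],
], claw=1)

```text
time: 29.95
position: [442.5, 336.2, 279.1]
orientation: [0.02, 1.0, 0.001, 0.002]
force: [-0.9, -0.2, -0.4]
grip_width: 0.1
grasp_force: 0.0
```

>>> arm_command([
  [[0,0,0,0,0,0.1375],[0,0,0,0,0,0.1375],[0,0,0,0,0,0.1375],[0,0,0,0,0,0.1375],[0,0,0,0,0,0.1375]],
])

```text
time: 30.45
position: [441.8, 335.7, 277.2]
orientation: [0.356, 0.934, 0.0, 0.0]
force: [1.0, -0.3, -0.4]
grip_width: -0.1
grasp_force: 0.0
```

>>> arm_command([
  [[0,0,0,0,0,0.1375],[0,0,0,0,0,0.1375],[0,0,0,0,0,0.1375],[0,0,0,0,0,0.1375],[0,0,0,0,0,0.1375]],
])

```text
time: 30.95
position: [441.7, 335.7, 277.2]
orientation: [0.65, 0.76, 0.0, 0.0]
force: [-0.6, 0.1, 0.1]
grip_width: 0.4
grasp_force: 0.0
```

>>> arm_command([
  [[0,0,0,0,0,0.1375],[0,0,0,0,0,0.1375],[0,0,0,0,0,0]],
])

```text
time: 31.25
position: [441.8, 335.7, 277.2]
orientation: [0.746, 0.666, 0.0, 0.0]
force: [0.1, -0.6, 1.0]
grip_width: 0.1
grasp_force: 0.0
```

```bash
python3 - <<'E'
from h import *
s=manip.read_state();print(s['time'],s['position'],s['joint_positions'],s["grip_width"])
m=camera_model("wrist");C=-m["R"].T@m["t"];print("cam in tool",Ro.from_quat(s["orientation"]).inv().apply(C-s["position"]))
box=np.array([543.6,-307,-1.682])
x=world(box,[155,-70,0])[0];print(x);go(x[0],x[1],265,1.4596)
a,b=camera("scene"),camera("side")
cv2.imwrite("pics/s3.png",np.hstack([cv2.resize(a[90:270,60:420],(400,200)),cv2.resize(b[80:384,200:440],(237,300))[:200]]) if 0 else np.hstack([cv2.resize(a[90:270,60:420],(500,250),interpolation=cv2.INTER_CUBIC),cv2.resize(b[40:230,150:378],(300,250),interpolation=cv2.INTER_CUBIC)]))
E
```

```text
31.25 [441.78090491 335.73149171 277.19411637] [6.49829091e-01 3.36923775e-01 3.08898620e-01 1.54200507e+00
 1.67421587e-05 2.33435528e+00] 0.13634586467874735
cam in tool [  82.23164543   -0.21904993 -164.61834502]
[ 456.83130715 -453.27437896    0.        ]
turn [ 0.001 -0.001 -0.003] 1 rows of [ 0.0005 -0.0005 -0.0025]
 shift cm [-78.25  10.25   1.22] 19 rows of [-4.118  0.54   0.064]
```

View pics/s3.png

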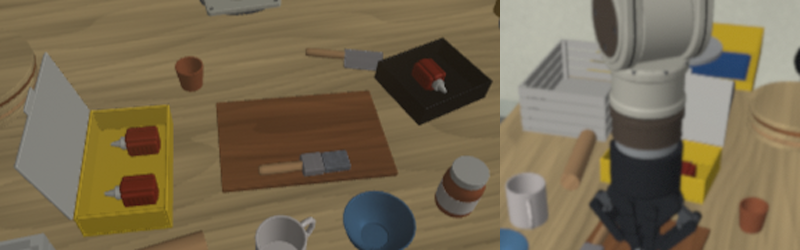

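All three are sorted: two soft bulbs in the box at about (142,140) and (138,190), and the hard one in the tray at about (430,72). The bystanders look untouched. Now I'll move the closed gripper over and behind the lid.

>>> arm_command([
  [[-4.12,0.54,0.06,0,0,0],[-4.12,0.54,0.06,0,0,0],[-4.12,0.54,0.06,0,0,0],[-4.12,0.54,0.06,0,0,0],[-4.12,0.54,0.06,0,0,0]],
])

```text
time: 31.85
position: [445.0, 126.5, 273.8]
orientation: [0.745, 0.667, 0.0, 0.0]
force: [0.7, -0.0, 0.6]
grip_width: -0.4
grasp_force: 0.0
```

>>> arm_command([
  [[-4.12,0.54,0.06,0,0,0],[-4.12,0.54,0.06,0,0,0],[-4.12,0.54,0.06,0,0,0],[-4.12,0.54,0.06,0,0,0],[-4.12,0.54,0.06,0,0,0]],
])

```text
time: 32.35
position: [448.4, -81.3, 270.9]
orientation: [0.745, 0.667, 0.0, 0.0]
force: [0.3, 0.0, 0.4]
grip_width: 0.2
grasp_force: 0.0
```

>>> arm_command([
  [[-4.12,0.54,0.06,0,0,0],[-4.12,0.54,0.06,0,0,0],[-4.12,0.54,0.06,0,0,0],[-4.12,0.54,0.06,0,0,0],[-4.12,0.54,0.06,0,0,0]],
])

```text
time: 32.85
position: [451.8, -289.2, 267.8]
orientation: [0.745, 0.667, 0.0, 0.0]
force: [0.1, -0.3, -0.1]
grip_width: 0.1
grasp_force: 0.0
```

>>> arm_command([
  [[-4.12,0.54,0.06,0,0,0],[-4.12,0.54,0.06,0,0,0],[-4.12,0.54,0.06,0,0,0],[-4.12,0.54,0.06,0,0,0],[0,0,0,0,0,0]],
])

```text
time: 33.35
position: [453.5, -458.3, 262.2]
orientation: [0.747, 0.665, -0.001, -0.001]
force: [1.0, -0.3, -0.3]
grip_width: 0.3
grasp_force: 0.0
```

```bash
python3 - <<'E'
from h import *
s=manip.read_state();print(s['time'],s['position'],s['joint_positions'])
box=np.array([543.6,-307,-1.682])
x=world(box,[155,-70,0])[0];print(x);go(x[0],x[1],188,1.4596)
# arc path (tool x=-box x, tool z down), from TCP (box x, z)
pts=[(155,188),(92,188)]
for th in np.linspace(np.pi/2,0,17)[1:]:
    pts.append((75-120*np.cos(th)+6*np.sin(th)+11, 60+120*np.sin(th)+6*np.cos(th)+8))
P=np.array(pts);D=np.diff(P,axis=0);print(np.c_[-D[:,0]/10,-D[:,1]/10].round(2).tolist())
E
```

```text
33.35 [ 453.46438618 -458.26430837  262.15557509] [-7.89987394e-01  5.42932391e-01  5.86891468e-01  1.61671437e+00
 -1.34094021e-03  8.97811856e-01]
[ 456.83130715 -453.27437896    0.        ]
turn [-0.002 -0.    -0.006] 1 rows of [-0.0024 -0.0002 -0.0058]
 shift cm [0.53 0.28 7.42] 2 rows of [0.267 0.14  3.708]
[[6.3, -0.0], [1.18, -0.0], [1.17, 0.11], [1.16, 0.23], [1.13, 0.34], [1.09, 0.45], [1.04, 0.55], [0.98, 0.65], [0.91, 0.75], [0.83, 0.83], [0.75, 0.91], [0.66, 0.98], [0.56, 1.04], [0.45, 1.09], [0.34, 1.13], [0.23, 1.16], [0.12, 1.17]]
```

>>> arm_command([
  [[0,0,2.5,0,0,0],[0,0,2.5,0,0,0],[0,0,2.5,0,0,0],[0,0,0,0,0,0],[0,0,0,0,0,0]],
])

```text
time: 33.85
position: [454.7, -452.9, 190.4]
orientation: [0.746, 0.666, 0.0, -0.0]
force: [1.0, 0.3, 0.3]
grip_width: -0.6
grasp_force: 0.0
```

>>> arm_command([
  [[1.3,0,0,0,0,0],[1.3,0,0,0,0,0],[1.3,0,0,0,0,0],[1.2,0,0,0,0,0],[1.2,0,0,0,0,0]],
])

```text
time: 34.35
position: [462.3, -389.6, 190.6]
orientation: [0.746, 0.666, 0.0, 0.0]
force: [-0.5, 0.1, 0.4]
grip_width: -0.0
grasp_force: 0.0
```

```bash
python3 - <<'E'
from h import *
s=manip.read_state();P=s["position"]
print(s['time'],P,s["force"],Ro.from_euler('z',1.682).apply(np.r_[P[:2]-[543.6,-307],P[2]]))
E
```

```text
34.35 [ 462.26385026 -389.59306891  190.59957739] [-0.49553685  0.11719055  0.44747209] [ 91.10915966 -71.66802154 190.59957739]
```

>>> arm_command([
  [[1.18,0,0.05,0,0,0],[1.17,0,0.15,0,0,0],[1.16,0,0.25,0,0,0],[1.13,0,0.36,0,0,0],[1.09,0,0.47,0,0,0]],
])

```text
time: 34.85
position: [468.6, -333.2, 176.9]
orientation: [0.746, 0.666, -0.0, 0.0]
force: [0.3, -0.5, -0.6]
grip_width: 0.1
grasp_force: 0.0
```

>>> arm_command([
  [[1.04,0,0.57,0,0,0],[0.98,0,0.67,0,0,0],[0,0,0,0,0,0]],
])

```text
time: 35.15
position: [470.1, -312.2, 163.4]
orientation: [0.746, 0.666, -0.0, -0.001]
force: [0.3, 0.3, -0.1]
grip_width: -0.3
grasp_force: 0.0
```

```bash
python3 - <<'E'
from h import *
s=manip.read_state();P=s["position"]
print(s['time'],P,s["force"],Ro.from_euler('z',1.682).apply(np.r_[P[:2]-[543.6,-307],P[2]]))
# lid angle by fit of white silhouette is overkill: save a small picture
a,b=camera("scene"),camera("side")
cv2.imwrite("pics/l1.png",np.hstack([cv2.resize(a[90:270,60:240],(300,300),interpolation=cv2.INTER_CUBIC),cv2.resize(b[40:220,170:350],(300,300),interpolation=cv2.INTER_CUBIC)]))
E
```

```text
35.15 [ 470.12497185 -312.21538995  163.35217134] [ 0.32434399  0.26637439 -0.05702711] [ 13.33703902 -72.44241468 163.35217134]
```

>>> arm_command([
  [[0.91,0,0.77,0,0,0],[0.83,0,0.85,0,0,0],[0.75,0,0.93,0,0,0],[0.66,0,1.0,0,0,0],[0.56,0,1.05,0,0,0]],
])

```text
time: 35.75
position: [474.8, -276.3, 117.7]
orientation: [0.746, 0.666, -0.0, -0.0]
force: [-0.2, 1.0, -0.2]
grip_width: -0.2
grasp_force: 0.0
```

>>> arm_command([
  [[0.45,0,1.1,0,0,0],[0.34,0,1.13,0,0,0],[0.23,0,1.16,0,0,0],[0,0,0.5,0,0,0],[0,0,0,0,0,0]],
])

```text
time: 36.25
position: [475.4, -266.8, 78.7]
orientation: [0.746, 0.666, -0.0, -0.001]
force: [-0.7, -0.1, -0.0]
grip_width: 0.1
grasp_force: 0.0
```

```bash
python3 - <<'E'
from h import *
s=manip.read_state();P=s["position"]
print(s['time'],P,s["force"],Ro.from_euler('z',1.682).apply(np.r_[P[:2]-[543.6,-307],P[2]]))
E
```

```text
36.25 [ 475.42262684 -266.76013379   78.73663229] [-0.74473566 -0.08984119 -0.03060728] [-32.42535621 -72.22186178  78.73663229]
```

```bash
python3 - <<'E'
from h import *
box=np.array([543.6,-307,-1.682])
for n in("scene","side"):
    im=camera(n)
    for L in([0,60,66],[-40,90,66],[-60,0,66],[40,0,66],[110,60,150],[60,60,150]):
        u,v=proj(n,world(box,L))[0].astype(int); print(n,L,im[v-1:v+2,u-1:u+2].mean((0,1)).round())
E
```

```text
scene [0, 60, 66] [25. 52. 95.]
scene [-40, 90, 66] [23. 36. 92.]
scene [-60, 0, 66] [ 26.  63. 107.]
scene [40, 0, 66] [ 37. 123. 147.]
scene [110, 60, 150] [127. 132. 133.]
scene [60, 60, 150] [127. 133. 134.]
side [0, 60, 66] [ 37. 146. 173.]
side [-40, 90, 66] [23. 83. 98.]
side [-60, 0, 66] [ 35. 132. 157.]
side [40, 0, 66] [ 37. 147. 174.]
side [110, 60, 150] [158. 162. 163.]
side [60, 60, 150] [157. 162. 163.]
```

```bash
python3 - <<'E'
from h import *
box=np.array([543.6,-307,-1.682])
for n in("scene","side"):
    im=camera(n);hsv=cv2.cvtColor(im,cv2.COLOR_BGR2HSV); g=((hsv[...,1]<35)&(hsv[...,2]>90)).astype(np.uint8)
    r=[]
    for th in np.arange(0,2.05,.1):
        L=[[75-a*np.cos(th),y,60+a*np.sin(th)] for a,y in((0,-121),(151,-121),(151,121),(0,121))]
        M=np.zeros(g.shape,np.uint8);cv2.fillPoly(M,[np.round(proj(n,world(box,L))).astype(int)],1)
        r.append((round(th,2),round((M&g).sum()/max(1,M.sum()),2),int(M.sum())))
    print(n,[x for x in r if x[1]>.3])
E
```

```text
scene [(np.float64(1.3), np.float64(0.55), 688), (np.float64(1.4), np.float64(0.69), 1301), (np.float64(1.5), np.float64(0.77), 1926), (np.float64(1.6), np.float64(0.84), 2618), (np.float64(1.7), np.float64(0.89), 3148), (np.float64(1.8), np.float64(0.95), 3733), (np.float64(1.9), np.float64(0.87), 4248), (np.float64(2.0), np.float64(0.75), 4754)]
side [(np.float64(0.6), np.float64(0.57), 386), (np.float64(0.7), np.float64(0.64), 810), (np.float64(0.8), np.float64(0.61), 1269), (np.float64(0.9), np.float64(0.6), 1684), (np.float64(1.0), np.float64(0.59), 2076), (np.float64(1.1), np.float64(0.6), 2447), (np.float64(1.2), np.float64(0.6), 2838), (np.float64(1.3), np.float64(0.61), 3080), (np.float64(1.4), np.float64(0.61), 3356), (np.float64(1.5), np.float64(0.62), 3622), (np.float64(1.6), np.float64(0.62), 3793), (np.float64(1.7), np.float64(0.63), 3948), (np.float64(1.8), np.float64(0.63), 4020), (np.float64(1.9), np.float64(0.62), 4050), (np.float64(2.0), np.float64(0.61), 4063)]
```

```bash
python3 - <<'E'
from h import *
l=cv2.imread("pics/l1.png");a,b,w=camera("scene"),camera("side"),camera("wrist")
box=np.array([543.6,-307,-1.682]);th=1.8
L=[[75-r*np.cos(th),y,60+r*np.sin(th)] for r,y in((0,-121),(151,-121),(151,121),(0,121))]
for n,im in(("scene",a),("side",b)): cv2.polylines(im,[np.round(proj(n,world(box,L))).astype(int)],True,(255,0,0),1)
r=np.hstack([cv2.resize(a[90:270,60:240],(300,300)),cv2.resize(b[40:220,170:350],(300,300))])
cv2.imwrite("pics/c.png",np.hstack([np.vstack([l,r]),cv2.resize(w,(200,600))[:, :]]))
E
```

```text
(no output)
```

View pics/c.png

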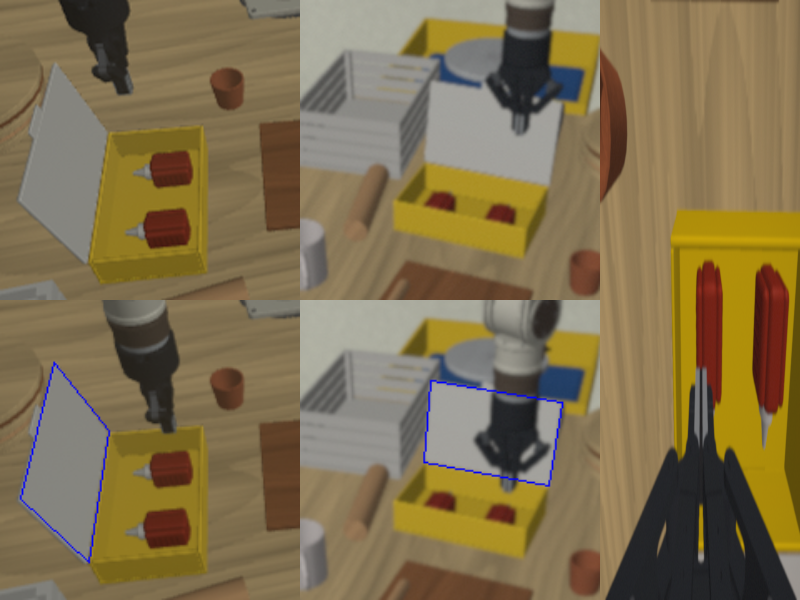

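The lid is still at about 1.8 rad, matching the blue overlay in both views, so the first sweep didn't move it. I'll go back behind it, lower this time, and check the lid angle by image code at each step.

```bash
cat >> h.py <<'E'
BOX=np.array([543.6,-307,-1.682])
def lidang():
    im=camera("scene");hsv=cv2.cvtColor(im,cv2.COLOR_BGR2HSV); g=((hsv[...,1]<35)&(hsv[...,2]>90)).astype(np.uint8)
    g[:, 190:]=0; g[:120]=0 if 0 else g[:120]
    r=[]
    for th in np.arange(0,2.02,.04):
        L=[[75-a*np.cos(th)+6*np.sin(th)*(th<.8),y,60+a*np.sin(th)+6*np.cos(th)*(th<.8)] for a,y in((0,-121),(151,-121),(151,121),(0,121))]
        M=np.zeros(g.shape,np.uint8);cv2.fillPoly(M,[np.round(proj("scene",world(BOX,L))).astype(int)],1)
        r.append((((M&g).sum()-.7*(M&(1-g)).sum()),round(th,2),round(float((M&g).sum()/max(1,M.sum())),2)))
    return sorted(r)[::-1][:2]
def where():
    s=manip.read_state();P=s["position"];print(s["time"],"box xyz",Ro.from_euler('z',1.682).apply(np.r_[P[:2]-BOX[:2],P[2]]).round(1),"F",s["force"].round(1))
E
python3 - <<'E'
from h import *
where();print(lidang())
for L in([115,-121,207],[115,121,207],[115,-70,207],[75,-121,60]):print(L,world(BOX,L).round(0),proj("scene",world(BOX,L)).round(0),proj("side",world(BOX,L)).round(0))
print(proj("scene",[[470.1,-312.2,155.4]]),"seen (137,145)")
print(proj("side",[[470.1,-312.2,155.4]]),"seen (%.0f,%.0f)"%(170+220*.6,40+130*.6))
E
```

```text
36.6 box xyz [-32.  -71.1  80.5] F [0.5 0.7 1.2]
[(np.float64(3499.5), np.float64(1.84), 0.93), (np.float64(3415.1), np.float64(1.8), 0.95)]
[115, -121, 207] [[ 411. -408.  207.]] [[ 90. 127.]] [[328. 100.]]
[115, 121, 207] [[ 651. -435.  207.]] [[ 69. 210.]] [[249.  88.]]
[115, -70, 207] [[ 461. -414.  207.]] [[ 86. 142.]] [[310.  98.]]
[75, -121, 60] [[ 415. -368.   60.]] [[125. 168.]] [[319. 151.]]
[[138.10675036 153.46857821]] seen (137,145)
[[300.53667068 129.28104123]] seen (302,118)
```

```bash
python3 - <<'E'
from h import *
print(manip.tip_extent)
for z in(65,75,85,95,105,115):print(z,proj("side",[[475.4,-266.8,z]]).round(0),proj("scene",[[475.4,-266.8,z]]).round(0))
print("seen side (296,153), scene (%.0f,%.0f)"%(60+168*.6,90+130*.6))
E
```

```text
8.0
65 [[294. 165.]] [[165. 177.]]
75 [[294. 162.]] [[164. 174.]]
85 [[294. 159.]] [[163. 172.]]
95 [[295. 156.]] [[162. 169.]]
105 [[295. 153.]] [[162. 166.]]
115 [[295. 150.]] [[161. 164.]]
seen side (296,153), scene (161,168)
```

The finger tips, when shut, appear about 25 mm further back than assumed in both views, so they passed over the lid's edge. Retrying with the tool lower.

>>> arm_command([
  [[0,0,-4,0,0,0],[0,0,-4,0,0,0],[0,0,-4,0,0,0],[0,0,-4,0,0,0],[0,0,-2.5,0,0,0]],
])

```text
time: 37.15
position: [477.0, -267.5, 268.9]
orientation: [0.746, 0.666, 0.001, 0.002]
force: [-0.9, 0.0, -0.2]
grip_width: 0.0
grasp_force: 0.0
```

>>> arm_command([
  [[0,0,0,0,0,0],[-4,0,0,0,0,0],[-4,0,0,0,0,0],[-4,0,0,0,0,0],[-4,0,0,0,0,0]],
])

```text
time: 37.65
position: [457.4, -427.0, 263.8]
orientation: [0.746, 0.666, -0.0, -0.001]
force: [0.7, -0.6, 0.5]
grip_width: -0.3
grasp_force: 0.0
```

>>> arm_command([
  [[-2.7,0,0,0,0,0],[0,0,0,0,0,0],[0,0,2.5,0,0,0],[0,0,2.5,0,0,0],[0,0,2.5,0,0,0]],
])

```text
time: 38.15
position: [454.7, -451.8, 188.4]
orientation: [0.746, 0.666, 0.0, -0.0]
force: [-0.2, 0.1, 0.9]
grip_width: 0.2
grasp_force: 0.0
```

>>> arm_command([
  [[0,0,2.5,0,0,0],[0,0,0,0,0,0],[0,0,0,0,0,0]],
])

```text
time: 38.45
position: [454.7, -451.8, 164.6]
orientation: [0.746, 0.666, 0.0, -0.001]
force: [-1.0, 0.5, 0.4]
grip_width: -0.0
grasp_force: 0.0
```

```bash
python3 -c "
from h import *
where();print(lidang())"
```

```text
38.45 box xyz [153.7 -72.3 164.6] F [-1.   0.5  0.4]
[(np.float64(3496.1), np.float64(1.84), 0.93), (np.float64(3411.7), np.float64(1.8), 0.95)]
```

>>> arm_command([
  [[1.2,0,0,0,0,0],[1.2,0,0,0,0,0],[1.2,0,0,0,0,0],[1,0,0,0,0,0],[1,0,0,0,0,0]],
])

```text
time: 39.0
position: [461.6, -396.4, 165.7]
orientation: [0.746, 0.666, -0.0, 0.001]
force: [-0.6, -1.4, 1.0]
grip_width: -0.2
grasp_force: 0.6
```

```bash
python3 -c "
from h import *
where();print(lidang())"
```

```text
39.0 box xyz [ 97.9 -71.5 165.7] F [-0.6 -1.4  1. ]
[(np.float64(2522.8), np.float64(1.64), 0.93), (np.float64(2480.5), np.float64(1.68), 0.89)]
```

The lid now moves and is at about 1.65 rad. Next is the closing arc, with checks along the way.

>>> arm_command([
  [[1.2,0,0.2,0,0,0],[1.23,0,0.06,0,0,0],[1.22,0,0.12,0,0,0],[1.2,0,0.24,0,0,0],[1.18,0,0.36,0,0,0]],
])

```text
time: 39.55
position: [468.0, -336.1, 154.8]
orientation: [0.746, 0.666, -0.0, -0.0]
force: [-0.1, -1.4, 0.4]
grip_width: 0.3
grasp_force: 0.5
```

>>> arm_command([
  [[1.14,0,0.47,0,0,0],[1.08,0,0.57,0,0,0],[0,0,0,0,0,0]],
])

```text
time: 39.85
position: [470.2, -312.9, 143.6]
orientation: [0.746, 0.666, 0.0, -0.001]
force: [-0.6, 0.0, -0.4]
grip_width: -0.0
grasp_force: 0.0
```

```bash
python3 -c "
from h import *
where();print(lidang())
b=camera('side');print('ok')"
```

```text
39.85 box xyz [ 14.  -72.3 143.6] F [-0.6  0.  -0.4]
[(np.float64(-172.7), np.float64(1.2), 0.01), (np.float64(-203.89999999999998), np.float64(1.24), 0.01)]
ok
```

```bash
python3 - <<'E'
from h import *
A={n:camera(n) for n in("scene","side")}
for th in(.6,.7,.8,.9,1.0,1.1,1.2,1.3,1.4,1.5):
    o=[]
    for n in A:
        hsv=cv2.cvtColor(A[n],cv2.COLOR_BGR2HSV); g=((hsv[...,1]<40)&(hsv[...,2]>60))
        L=[[75-r*np.cos(th),y,60+r*np.sin(th)] for r in np.linspace(20,145,12) for y in np.linspace(-20,115,12)]
        u=proj(n,world(BOX,L)).astype(int); o.append(round(float(g[u[:,1],u[:,0]].mean()),2))
    e=proj("side",world(BOX,[[75-150*np.cos(th),0,60+150*np.sin(th)]]))[0].astype(int)
    print(th,o,e)
c=proj("side",world(BOX,[[40,60,60]]))[0].astype(int)
print(c,[tuple(int(k) for k in A["side"][v,c[0]]) for v in range(60,170,6)])
E
```

```text
0.6 [0.42, 0.62] [268 138]
0.7 [0.5, 0.9] [269 132]
0.8 [0.62, 0.97] [271 127]
0.9 [0.9, 0.99] [272 122]
1.0 [1.0, 0.98] [274 117]
1.1 [1.0, 0.91] [275 113]
1.2 [0.98, 0.88] [277 109]
1.3 [0.32, 0.84] [278 105]
1.4 [0.1, 0.81] [280 102]
1.5 [0.03, 0.81] [282  99]
[258 145] [(35, 145, 172), (35, 145, 172), (118, 125, 128), (126, 121, 117), (105, 66, 37), (102, 65, 42), (36, 145, 172), (93, 127, 146), (87, 119, 136), (89, 120, 138), (110, 114, 115), (101, 103, 105), (101, 103, 104), (95, 110, 116), (39, 149, 177), (38, 148, 176), (31, 60, 105), (26, 33, 93), (39, 146, 174)]
```

The lid is at about 1.05 rad and following as planned. Continuing the arc.

>>> arm_command([
  [[1.02,0,0.68,0,0,0],[0.95,0,0.78,0,0,0],[0.86,0,0.86,0,0,0],[0.78,0,0.95,0,0,0],[0.69,0,1.02,0,0,0]],
])

```text
time: 40.55
position: [475.3, -271.5, 100.8]
orientation: [0.746, 0.666, -0.0, -0.0]
force: [0.3, -1.0, 0.6]
grip_width: 0.5
grasp_force: 0.3
```

>>> arm_command([
  [[0.58,0,1.08,0,0,0],[0.47,0,1.14,0,0,0],[0.35,0,1.18,0,0,0],[0,0,0,0,0,0],[0,0,0,0,0,0]],
])

```text
time: 41.05
position: [476.8, -258.3, 67.3]
orientation: [0.746, 0.666, -0.0, -0.001]
force: [-0.6, 0.1, 1.1]
grip_width: 0.0
grasp_force: 0.0
```

```bash
cat >> h.py <<'E'
def lid2():
    A={n:camera(n) for n in("scene","side")}
    for th in np.arange(0,.65,.05):
        o=[]
        for n in A:
            hsv=cv2.cvtColor(A[n],cv2.COLOR_BGR2HSV); g=((hsv[...,1]<40)&(hsv[...,2]>60))
            L=[[75-r*np.cos(th)+6*np.sin(th),y,60+r*np.sin(th)+6*np.cos(th)] for r in (142,145,148,154) for y in np.linspace(-20,115,20) if r<150 or abs(y)<20]
            u=proj(n,world(BOX,L)).astype(int); o.append(round(float(g[u[:,1],u[:,0]].mean()),2))
        print(round(th,2),o,end="; ")
E
python3 -c "
from h import *
where();lid2()"
```

```text
41.05 box xyz [-41.  -71.7  67.3] F [-0.6  0.1  1.1]
0.0 [0.6, 0.0]; 0.05 [0.77, 0.08]; 0.1 [0.89, 0.57]; 0.15 [1.0, 1.0]; 0.2 [1.0, 0.95]; 0.25 [1.0, 1.0]; 0.3 [1.0, 0.97]; 0.35 [1.0, 0.91]; 0.4 [1.0, 0.91]; 0.45 [1.0, 0.86]; 0.5 [0.98, 0.85]; 0.55 [0.95, 0.18]; 0.6 [0.95, 0.18];
```

The lid is nearly closed, at about 0.15 rad. Pressing straight down until it seats.

>>> arm_command([
  [[0.1,0,0.7,0,0,0],[0,0,0.6,0,0,0],[0,0,0.3,0,0,0],[0,0,0,0,0,0],[0,0,0,0,0,0]],
])

```text
time: 41.65
position: [477.0, -257.5, 51.6]
orientation: [0.746, 0.666, -0.0, -0.0]
force: [0.3, -0.8, -0.3]
grip_width: -0.2
grasp_force: 0.0
```

>>> arm_command([
  [[0,0,0.2,0,0,0],[0,0,0,0,0,0],[0,0,0,0,0,0]],
])

```text
time: 41.95
position: [477.2, -257.6, 49.8]
orientation: [0.746, 0.666, -0.0, 0.0]
force: [0.2, 0.9, 0.1]
grip_width: -0.2
grasp_force: 0.0
```

>>> arm_command([
  [[0,0,0.2,0,0,0],[0,0,0,0,0,0],[0,0,0,0,0,0]],
])

```text
time: 42.25
position: [477.1, -257.5, 47.7]
orientation: [0.746, 0.666, -0.0, -0.0]
force: [0.4, -1.0, -1.6]
grip_width: -0.3
grasp_force: 0.0
```

>>> arm_command([
  [[0,0,0.2,0,0,0],[0,0,0,0,0,0],[0,0,0,0,0,0]],
])

```text
time: 42.55
position: [477.1, -257.5, 45.7]
orientation: [0.746, 0.666, -0.0, -0.0]
force: [0.4, 0.3, 0.2]
grip_width: -0.1
grasp_force: 0.0
```

```bash
python3 -c "
from h import *
where();lid2()"
```

```text
42.55 box xyz [-41.8 -71.6  45.7] F [0.4 0.3 0.2]
0.0 [1.0, 1.0]; 0.05 [0.98, 0.95]; 0.1 [0.97, 0.94]; 0.15 [1.0, 0.91]; 0.2 [1.0, 0.86]; 0.25 [1.0, 0.91]; 0.3 [1.0, 0.91]; 0.35 [1.0, 0.89]; 0.4 [0.95, 0.89]; 0.45 [0.89, 0.86]; 0.5 [0.85, 0.85]; 0.55 [0.86, 0.2]; 0.6 [0.91, 0.18];
```

>>> arm_command([
  [[0,0,0.2,0,0,0],[0,0,0,0,0,0],[0,0,0,0,0,0]],
])

```text
time: 42.95
position: [477.4, -257.7, 45.3]
orientation: [0.746, 0.666, 0.0, 0.001]
force: [-2.3, 0.7, 8.4]
grip_width: -0.3
grasp_force: 4.4
```

>>> arm_command([
  [[0,0,0.15,0,0,0],[0,0,0,0,0,0],[0,0,0,0,0,0]],
])

```text
time: 43.25
position: [477.5, -257.7, 45.1]
orientation: [0.746, 0.666, 0.0, 0.001]
force: [-5.5, 2.4, 17.1]
grip_width: 0.3
grasp_force: 8.4
```

>>> arm_command([
  [[0,0,0.15,0,0,0],[0,0,0,0,0,0],[0,0,0,0,0,0]],
])

```text
time: 43.55
position: [477.6, -257.7, 44.9]
orientation: [0.746, 0.666, 0.001, 0.001]
force: [-7.5, 4.0, 24.2]
grip_width: 0.1
grasp_force: 12.4
```

The lid reached a hard stop with 24 N, so it is seated. Retreating.

>>> arm_command([
  [[0,0,-0.6,0,0,0],[0,0,-2,0,0,0],[0,0,-4,0,0,0],[0,0,-4,0,0,0],[0,0,-2,0,0,0]],
])

```text
time: 44.05
position: [478.8, -258.4, 170.5]
orientation: [0.746, 0.666, 0.001, 0.003]
force: [0.4, -0.2, 0.3]
grip_width: -0.2
grasp_force: 0.0
```

>>> arm_command([
  [[0,0,0,0,0,0],[0,0,0,0,0,0],[0,0,0,0,0,0]],
])

```text
time: 44.35
position: [476.1, -257.0, 165.0]
orientation: [0.746, 0.666, -0.001, -0.002]
force: [0.4, 1.0, -0.2]
grip_width: 0.4
grasp_force: 0.0
```

```bash
python3 -c "
from h import *
where();lid2()
A={n:camera(n) for n in('scene','side')}
print()
for n in A:
  hsv=cv2.cvtColor(A[n],cv2.COLOR_BGR2HSV)
  # white pixels just beyond the closed free edge / just below rim on front wall; red anywhere over box
  for L in([-73,70,64],[-76,70,57],[-76,90,50],[-76,-90,57]):
    u,v=proj(n,world(BOX,L))[0].astype(int);print(n,L,A[n][v,u])
"
```

```text
44.35 box xyz [-42.2 -72.6 165. ] F [ 0.4  1.  -0.2]
0.0 [1.0, 1.0]; 0.05 [0.98, 0.95]; 0.1 [0.97, 0.95]; 0.15 [1.0, 0.91]; 0.2 [1.0, 0.86]; 0.25 [1.0, 0.91]; 0.3 [1.0, 0.91]; 0.35 [1.0, 0.89]; 0.4 [1.0, 0.89]; 0.45 [1.0, 0.86]; 0.5 [1.0, 0.85]; 0.55 [1.0, 0.18]; 0.6 [1.0, 0.18]; 
scene [-73, 70, 64] [122 137 140]
scene [-76, 70, 57] [ 44 112 130]
scene [-76, 90, 50] [ 37 118 141]
scene [-76, -90, 57] [124 140 146]
side [-73, 70, 64] [141 151 155]
side [-76, 70, 57] [ 49 149 175]
side [-76, 90, 50] [ 39 149 176]
side [-76, -90, 57] [ 69 152 176]
```

The lid is closed: white edge at rim height with the yellow wall directly below it. Handing in.

```bash
python3 -c "
from station import manip
print(manip.finish_job())"
```

```text
the job is handed in; nothing more can be done
None
```

The job is handed in at about 44 s: bulbs 1 and 2 squeezed soft and lie in the yellow box, bulb 3 was hard and lies in the black tray, and the box lid is fully closed after a second try (the first sweep passed over it).

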